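# Close the jars from the stack of lids

## Task

Close up the four washed white jars so that no dust gets in: take the stack of wooden lids apart from the top and put each lid on the jar whose mouth it fits, its cork plug down inside the mouth and its disc lying flat on the rim. Leave the jars standing where they are, and do not disturb the pigment jar or the black bag beside them.

Things in the scene. Friction and masses are not known exactly. Their poses are not given: they have to be found in the camera images.
- lid_tiny: smallest of four flat round pale wood lids: disc 40 mm wide, 14 mm thick; under it a cork plug 21 mm wide, 9 mm deep, its lowest 3 mm tapering to 15 mm. Fits jar_tiny. Origin: on the axis at the disc's underside (which rests on the rim); z up. Start: stacked upright, largest at the bottom, smallest on top, each plug standing on the lid below, so 9 mm gaps between discs
- lid_small: second smallest of four flat round pale wood lids: disc 48 mm wide, 14 mm thick; under it a cork plug 29 mm wide, 9 mm deep, its lowest 3 mm tapering to 23 mm. Fits jar_small. Origin: on the axis at the disc's underside (which rests on the rim); z up. Start: stacked upright, largest at the bottom, smallest on top, each plug standing on the lid below, so 9 mm gaps between discs
- lid_medium: second largest of four flat round pale wood lids: disc 56 mm wide, 14 mm thick; under it a cork plug 37 mm wide, 9 mm deep, its lowest 3 mm tapering to 31 mm. Fits jar_medium. Origin: on the axis at the disc's underside (which rests on the rim); z up. Start: stacked upright, largest at the bottom, smallest on top, each plug standing on the lid below, so 9 mm gaps between discs
- lid_large: largest of four flat round pale wood lids: disc 64 mm wide, 14 mm thick; under it a cork plug 45 mm wide, 9 mm deep, its lowest 3 mm tapering to 39 mm. Fits jar_large. Origin: on the axis at the disc's underside (which rests on the rim); z up. Start: stacked upright, largest at the bottom, smallest on top, each plug standing on the lid below, so 9 mm gaps between discs
- jar_tiny: the white ceramic jar with the smallest mouth: an open straight cylinder 38 mm across outside, 58 mm high, wall 6 mm, so its round mouth is 26 mm wide and its hollow 52 mm deep; loose, about 300 g. Takes lid_tiny. Origin: centre of its underside; z up, the rim is 58 mm above it
- jar_small: the white ceramic jar with the second smallest mouth: an open straight cylinder 46 mm across outside, 70 mm high, wall 6 mm, so its round mouth is 34 mm wide and its hollow 64 mm deep; loose, about 320 g. Takes lid_small. Origin: centre of its underside; z up, the rim is 70 mm above it
- jar_medium: the white ceramic jar with the second largest mouth: an open straight cylinder 54 mm across outside, 48 mm high, wall 6 mm, so its round mouth is 42 mm wide and its hollow 42 mm deep; loose, about 340 g. Takes lid_medium. Origin: centre of its underside; z up, the rim is 48 mm above it
- jar_large: the white ceramic jar with the largest mouth: an open straight cylinder 62 mm across outside, 64 mm high, wall 6 mm, so its round mouth is 50 mm wide and its hollow 58 mm deep; loose, about 360 g. Takes lid_large. Origin: centre of its underside; z up, the rim is 64 mm above it
- pounce_bag: bystander: a small black tied cloth bag, 36 mm wide, 40 mm high, on the table behind the jars; origin at the centre of its underside
- pigment_jar: bystander: closed dark blue pigment jar with pale lid, 38 mm wide, 52 mm high, left of the jars; origin at the centre of its underside. Also fixed near the work: a desk lamp, head from 0.22 m up over x 0.54 to 0.81, y -0.03 to 0.27, its arm leading off to the right at 0.35 m; small paint pots up to 55 mm high to the right of the jars
Things that resemble listed ones, but are neither listed nor needed, are in the scene too. What is shaped like the lid_small but green or orange is not meant.

How it is judged:
By the outcome, as a careful person would: the job done as asked, in the order asked, and still so for the second after the job is handed in, with the robot touching nothing.
It also fails if it takes over 99 s, if anything falls off the work surface, if the arm or the gripper's body presses on something with over 40 N, if the wrist force passes 120 N, or if a joint passes its speed limit or range.

## Robot

A 7-joint arm with a two-finger parallel gripper is mounted at the origin on a cart in front of the work surface, level with it; the furniture and walls round the work are solid. World frame = base frame: x ahead of the robot, y to its left, z up, the work surface at z = 0. Lengths are in mm, angles in rad, forces in N, time in s.
With the tool pointing down it reaches from about 400 to 875 mm from the base axis. Payload 4.4 kg.
Tool frame: the origin (TCP) lies midway between the tips of the shut fingers; the grasp point (between the pads) lies 19 mm behind it; z points along the fingers, y is the line along which they close (so a half turn about z gives the same grasp; the last joint's range is limited). The gripper opens to 85 mm and grips with 20 to 120 N. Pads are 22 mm wide; open, the fingers measure 114 mm over their backs; the gripper's body (76 mm by 85 mm) begins 54 mm behind the grasp point. The pads swing forward as they close: fully open they stand 13 mm farther back than shut.
Start: joints at [-1.347, 0.628, 0.038, 1.517, -0.027, 0.996, -0.02], TCP at [185.72, 622.917, 231.313] pointing down, gripper open.
Joint ranges: [-3.06, 3.06], [-0.37, 2.12], [-1.25, 1.32], [0.18, 2.47], [-1.1, 4.24], [0.23, 1.98], [-2.94, 2.94]. Speed limits (rad/s): [2.57, 2.57, 3.14, 3.14, 3.14, 3.14, 3.14].

## Interface

Orientations are given as [roll, pitch, yaw] about the fixed x, y, z axes, in that order (R = Rz(yaw) Ry(pitch) Rx(roll)).
In Python, from cell import readout, optics, order gives the robot as it stands.
- The arm moves only by the shell command python3 -m jog 'ROWS'. ROWS is a JSON object of lists of equal length, an entry for each row: "claw": the opening, from 0 (shut) to 1 (fully open); "xyz": the shift along the tool's x, y, z each as a share of 0.1 m, from -1 to 1, a list of three; "twist": the turn, a rotation vector about the tool's x, y, z each as a share of 180 degrees, from -1 to 1, a list of three. A call has 1 to 12 rows; each row shifts and turns the commanded pose from where the row before left it, along the tool's axes as they then stand; what a row does not reach is not made up. A row lasts 1/8 s, in which the tool goes at most 62.5 mm and 10.7 degrees, less where a joint would pass 70% of its speed; a pose out of reach is approached as far as the arm can. A call with a number of a shift or a turn outside -1 to 1 is refused whole. A call with a gripper value outside its range is refused whole. The fingers move at their own pace and stop on an object; the grip force is fixed at half the most. Time passes only in rows, so rows that do not move let the fingers close. It gives the time, the measured TCP pose, the force, the opening and the grip force at its end, in the units of the state.
- readout.read_state(): the state, without advancing time (a new reading comes with each control period).
- optics.get_image(name): name is "side" or "top" or "wrist"; returns a dict with "color" (480x640x3 uint8, red, green, blue), "fovy" (degrees; the focal length in pixels is half the picture's height over the tangent of half this angle, whatever the lens; pixels are square), "cx", "cy" (the principal point, pixels), "view" (4x4, takes a point from world to camera coordinates). Camera axes: x right, y up, looking along -z (the intrinsics and any distortion apply to the point x, -y, -z); pixel columns grow to the right and rows downward; lengths in mm; the calibration is good to about 2 mm. A picture is of the moment at which its call begins. There is no depth.
- order.finish_job(): hands the job in; it is judged then, once.
Trained networks look in the newest picture that a camera, given by its name, has taken for a name from the list of things; names that differ only in an ending like _2 or _b are one class to them, and where a whole thing is asked for, a point or a joint stands for the part that bears it (a point fixed in the world has none). Each returns a list of dicts, best first, with "score" (0 to 1); they miss things now and then, are a little off and sometimes report something else, mostly with a low value. They report only what shows in the picture. A call takes as long as a camera call. They do not tell look-alikes from the thing itself.
- optics.boxes_of(camera, label): "rect" ([left, top, width, height] in pixels, round what is visible of it).
The state is a dict: "clock": time; "qpos": joint angles; "qd": joint speeds; "tau": joint torques, N m; "eef_pos": TCP position; "tool_rot": TCP orientation; "force": force on the tool from outside, world axes, zero at the start; "torque": the same for the moment, N m; "width": finger opening in mm; "gripper_force": force on a finger pad.
Only numpy, scipy, OpenCV 4.12 (cv2) and the standard library are available. Lean on these libraries where they do the work, as an engineer would, in place of code of your own. Each camera call takes 0.05 s, during which the arm holds its last target. There are 200 camera calls.

## Working session

There is one attempt and no reset: what is moved stays moved. The work goes in short steps, Python scripts to look and compute and a shell command to move; the robot and the scene stay as the last step left them, time stands still between calls to the robot, and variables do not carry over. Pictures are saved under pics/ and viewed, at most 15 in all, crops included, and the job is handed in when it is done.

```bash
ls; mkdir -p pics; python3 - <<'E'
from cell import readout, optics
import cv2,numpy as np
s=readout.read_state();print(s['clock'],s['eef_pos'],s['tool_rot'],s['width'])
for c in ['top','side']:
    im=optics.get_image(c);cv2.imwrite(f'pics/{c}0.png',im['color'][:,:,::-1])
    print(c,{k:v for k,v in im.items() if k!='color'})
    for l in ['lid_tiny','lid_small','lid_medium','lid_large','jar_tiny','jar_small','jar_medium','jar_large','pounce_bag','pigment_jar']:
        print(l,[(b['rect'],round(b['score'],2)) for b in optics.boxes_of(c,l)[:4]])
E
```

```text
pics
0.0 [185.52026545 622.29119851 230.38976031] [-3.13967202e+00  2.97918028e-05  2.85185728e+00] 85.56341305628183
top {'fovy': 49.73239468067623, 'cx': 321.7549326122383, 'cy': 229.2019215963471, 'view': array([[ 2.00790639e-02, -9.99682757e-01, -1.52058308e-02,
         3.72387431e+02],
       [ 9.85761780e-01,  1.72553180e-02,  1.67260179e-01,
        -5.46133100e+02],
       [-1.66944735e-01, -1.83477547e-02,  9.85795524e-01,
        -9.82758875e+02],
       [ 0.00000000e+00,  0.00000000e+00,  0.00000000e+00,
         1.00000000e+00]])}
lid_tiny [([383.1, 275.1, 23.1, 23.0], 0.56), ([311.0, 265.7, 31.9, 31.9], 0.35)]
lid_small [([340.8, 164.0, 24.4, 27.1], 0.79), ([176.5, 290.6, 25.8, 21.8], 0.73), ([380.2, 278.5, 17.1, 20.3], 0.48)]
lid_medium [([379.5, 288.6, 10.6, 12.2], 0.48)]
lid_large [([377.3, 295.6, -1.8, 1.6], 0.72)]
jar_tiny [([346.3, 213.9, 20.1, 24.0], 0.58), ([282.7, 208.9, 25.1, 28.5], 0.32)]
jar_small [([446.9, 284.0, 29.4, 22.9], 0.88)]
jar_medium [([284.8, 211.3, 25.7, 26.3], 0.76)]
jar_large [([309.9, 266.8, 32.4, 30.6], 0.82)]
pounce_bag [([303.3, 160.8, 11.
[... 418 characters left out ...]
-01,
        -1.16269607e+03],
       [ 0.00000000e+00,  0.00000000e+00,  0.00000000e+00,
         1.00000000e+00]])}
lid_tiny [([390.5, 212.0, 17.9, 10.3], 0.52)]
lid_small [([274.9, 233.4, 24.9, 17.2], 0.71), ([385.3, 221.2, 23.6, 13.0], 0.68), ([322.6, 229.2, 20.4, 31.1], 0.66), ([353.5, 374.6, 32.0, 27.7], 0.63)]
lid_medium [([383.0, 229.0, 26.5, 16.9], 0.86)]
lid_large [([378.4, 237.9, 32.0, 19.2], 0.74)]
jar_tiny [([322.2, 231.9, 14.5, 27.4], 0.77)]
jar_small [([399.2, 193.3, 21.0, 30.5], 0.95)]
jar_medium [([297.7, 261.4, 25.8, 35.2], 0.93)]
jar_large [([379.3, 238.9, 29.7, 19.5], 0.59), ([360.9, 246.5, 36.4, 47.3], 0.56)]
pounce_bag []
pigment_jar [([351.2, 300.0, 25.5, 39.1], 0.79)]
```

```bash
python3 - <<'E'
import cv2
a=cv2.imread('pics/top0.png');b=cv2.imread('pics/side0.png')
cv2.imwrite('pics/top0c.png',cv2.resize(a[120:345,160:480],(800,562),interpolation=cv2.INTER_CUBIC))
cv2.imwrite('pics/side0c.png',cv2.resize(b[170:410,230:470],(600,600),interpolation=cv2.INTER_CUBIC))
E
```

```text
(no output)
```

View pics/top0c.png

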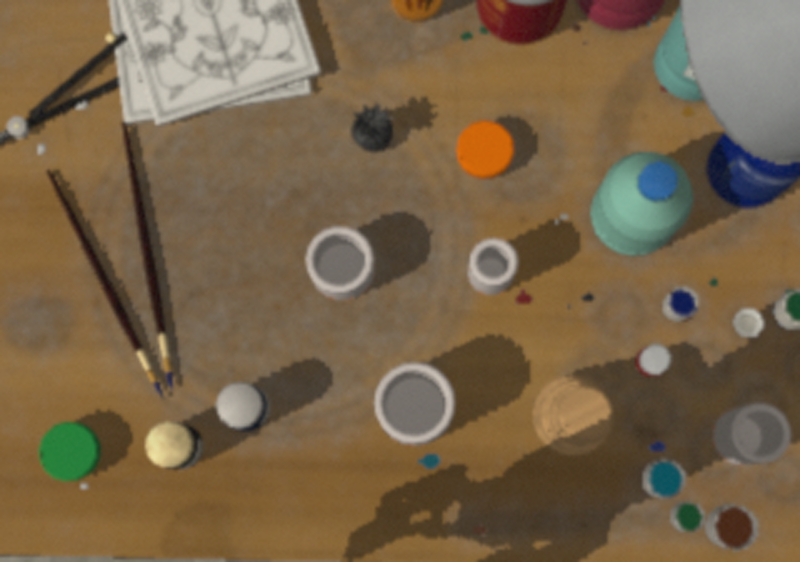

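View pics/side0c.png

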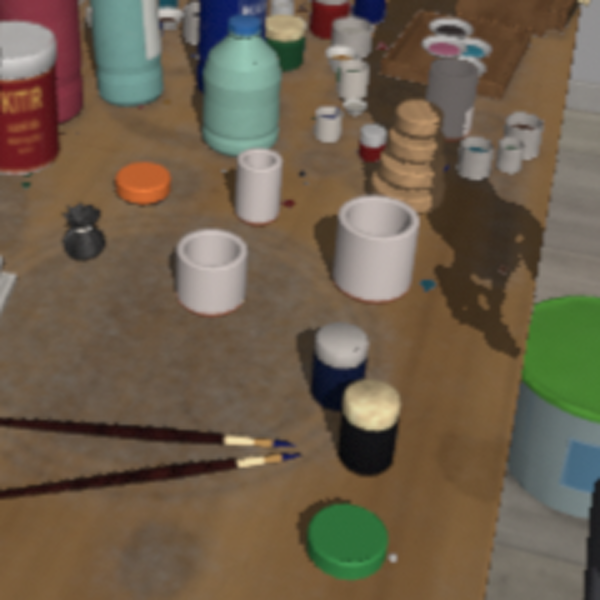

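The top crop (full-image px in brackets) shows the pale lid stack at (572,415) [389,286], with the smallest lid on top. The three clear white jars are medium (340,262) [296,225], tiny (493,265) [357,226] and large (414,403) [326,281].

The likely jar_small is the grey one in the lamp's shadow at (752,434) [461,294]. The green (68,451) and orange (485,149) discs are look-alike lids and not meant. The pigment jar is the blue one at (240,405), and the black bag is at (373,128).

I'll fit the rims in both views and enlarge the shadowed jar.

```bash
cat > h.py <<'E'
from cell import readout, optics
import cv2,numpy as np
from scipy.optimize import minimize
from scipy.ndimage import map_coordinates
H={'jar_tiny':(58,19,13),'jar_small':(70,23,17),'jar_medium':(48,27,21),'jar_large':(64,31,25)}
T=np.linspace(0,2*np.pi,120,endpoint=False)
def cam(c):
    im=optics.get_image(c)
    g=cv2.GaussianBlur(cv2.cvtColor(im['color'],cv2.COLOR_RGB2GRAY).astype(float),(0,0),0.8)
    im['G']=np.hypot(cv2.Sobel(g,-1,1,0),cv2.Sobel(g,-1,0,1)); im['f']=240/np.tan(np.radians(im['fovy']/2)); return im
def proj(im,P):
    p=np.atleast_2d(P)@im['view'][:3,:3].T+im['view'][:3,3]
    return np.c_[im['cx']+im['f']*p[:,0]/-p[:,2], im['cy']+im['f']*p[:,1]/p[:,2]]
def ray(im,u,v,z):
    R,t=im['view'][:3,:3],im['view'][:3,3]; d=R.T@[(u-im['cx'])/im['f'],-(v-im['cy'])/im['f'],-1]; o=-R.T@t
    return o+d*(z-o[2])/d[2]
def score(im,x,y,rings):
    s=0
    for r,z in rings:
        q=proj(im,np.c_[x+r*np.cos(T),y+r*np.sin(T),0*T+z])
        s+=np.minimum(map_coordinates(im['G'],[q[:,1],q[:,0]],order=1),150).mean()
    return s/len(rings)
def fit(ims,x,y,rings,R=14):
    best=max((sum(score(i,a,b,rings) for i in ims),a,b) for a in np.arange(x-R,x+R+1,1.) for b in np.arange(y-R,y+R+1,1.))
    return best[1],best[2],round(best[0],1)
E
python3 - <<'E'
from h import *
t,s=cam('top'),cam('side')
J={'jar_medium':(296,225),'jar_tiny':(357,226),'jar_large':(326,281),'jar_small':(463,294)}
for n,(u,v) in J.items():
    z,ro,ri=H[n]; p=ray(t,u,v,z); rg=[(ro,z),(ri,z)]
    print(n,p.round(),'top',fit([t],p[0],p[1],rg),'side',fit([s],p[0],p[1],rg),'both',fit([t,s],p[0],p[1],rg))
p=ray(t,390,284,92);print(p)
for nm,rg in {'tiny':[(20,92)],'small':[(24,69)],'med':[(28,46)],'large':[(32,23)],'all':[(20,92),(24,69),(28,46),(32,23)]}.items():
    print(nm,'top',fit([t],p[0],p[1],rg),'side',fit([s],p[0],p[1],rg),'both',fit([t,s],p[0],p[1],rg))
def z(im,x,y,w):
    return cv2.resize(im['color'][y-w:y+w,x-w:x+w,::-1],(400,400),interpolation=cv2.INTER_CUBIC)
cv2.imwrite('pics/js.png',cv2.convertScaleAbs(np.hstack([z(t,440,290,40),z(s,405,215,40)]),alpha=1.4))
E
```

```text
jar_medium [547. 434.  48.] top (np.float64(549.7929983631245), np.float64(437.23558322042226), np.float64(148.8)) side (np.float64(550.7929983631245), np.float64(433.23558322042226), np.float64(95.7)) both (np.float64(549.7929983631245), np.float64(437.23558322042226), np.float64(235.4))
jar_tiny [545. 313.  58.] top (np.float64(548.1144510139162), np.float64(313.9681192979207), np.float64(145.0)) side (np.float64(548.1144510139162), np.float64(310.9681192979207), np.float64(80.6)) both (np.float64(548.1144510139162), np.float64(313.9681192979207), np.float64(224.8))
jar_large [435. 372.  64.] top (np.float64(435.26144252497267), np.float64(374.0811166570067), np.float64(149.5)) side (np.float64(436.26144252497267), np.float64(371.0811166570067), np.float64(95.0)) both (np.float64(435.26144252497267), np.float64(374.0811166570067), np.float64(239.2))
jar_small [415. 111.  70.] top (np.float64(417.1528628278213), np.float64(108.99847149154988), np.float64(49.1)) side (np.float64(408.1528628278213), np.float64(96.99847149154988), np.float64(60.2)) both (np.float64(416.1528628278213), 
[... 736 characters left out ...]
64(439.03240426282014), np.float64(240.06772108079764), np.float64(92.9)) both (np.float64(428.03240426282014), np.float64(249.06772108079764), np.float64(138.3))
large top (np.float64(430.03240426282014), np.float64(248.06772108079764), np.float64(69.6)) side (np.float64(441.03240426282014), np.float64(247.06772108079764), np.float64(91.0)) both (np.float64(430.03240426282014), np.float64(248.06772108079764), np.float64(157.5))
all top (np.float64(429.03240426282014), np.float64(247.06772108079764), np.float64(63.3)) side (np.float64(430.03240426282014), np.float64(248.06772108079764), np.float64(84.1)) both (np.float64(430.03240426282014), np.float64(248.06772108079764), np.float64(147.2))
```

View pics/js.png

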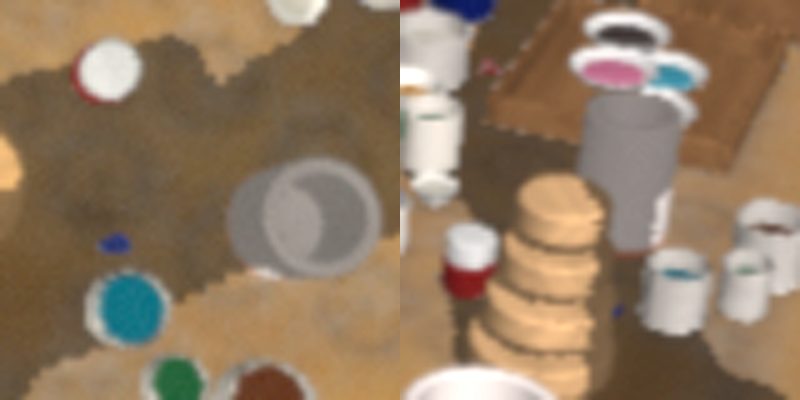

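The enlarged crop confirms that the grey jar in the shadow is the white jar_small: 46 mm wide, empty, and lit white on its sunlit edge. The paint pots around it are much smaller and hold colours. In the left half of the crop the mouth centre is at (323,215), and the lid stack is at about (560,270) in the right half.

I'll turn the tool to yaw π and move over the stack.

```bash
python3 -m jog '{"claw":[0.7,0.7,0.7,0.7,0.7,0.7,0.7,0.7,0.7,0.7,0.7,0.7],"xyz":[[0,0,0],[0,0,0],[-0.272,-0.416,0],[-0.272,-0.416,0],[-0.272,-0.416,0],[-0.272,-0.416,0],[-0.272,-0.416,0],[-0.272,-0.416,0],[-0.272,-0.416,0],[-0.272,-0.416,0],[-0.272,-0.416,0],[0,0,0]],"twist":[[0,0,-0.046],[0,0,-0.046],[0,0,0],[0,0,0],[0,0,0],[0,0,0],[0,0,0],[0,0,0],[0,0,0],[0,0,0],[0,0,0],[0,0,0]]}'
python3 - <<'E'
from h import *
s=readout.read_state();print(s['clock'],s['eef_pos'],s['tool_rot'],s['width'])
w=cam('wrist');cv2.imwrite('pics/w0.png',w['color'][:,:,::-1])
for nm,rg in {'tiny':[(20,92)],'small':[(24,69)],'large':[(32,23)],'all':[(20,92),(20,78),(24,69),(28,46),(32,23)]}.items(): print(nm,fit([w],430,248,rg))
print(proj(w,[430,248,92]))
E
```

```text
clock: 2.7
eef_pos: [432.8, 244.0, 231.5]
tool_rot: [-3.14, 0.002, 3.133]
force: [0.0, 0.9, -0.6]
width: 60.1
gripper_force: 0.0
2.7 [432.77266129 244.0490456  231.50714948] [-3.13984706e+00  1.50014302e-03  3.13259347e+00] 60.10538222796608
tiny (np.float64(427.0), np.float64(248.0), np.float64(86.3))
small (np.float64(429.0), np.float64(248.0), np.float64(71.0))
large (np.float64(431.0), np.float64(248.0), np.float64(81.6))
all (np.float64(430.0), np.float64(247.0), np.float64(64.6))
[[323.77638084 220.98697194]]
```

View pics/w0.png

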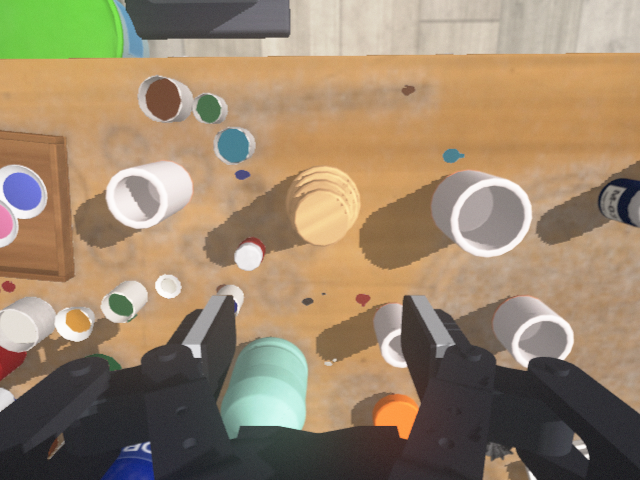

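The wrist view shows the stack at (323,210) with all four discs. jar_small's mouth is at (140,195), jar_large's at (490,213), jar_medium's at (545,340) and jar_tiny's at (395,340), partly behind a finger. I'll refine the rim positions from this view.

```bash
python3 - <<'E'
from h import *
w,t=cam('wrist'),cam('top')
for n,(x,y) in {'jar_medium':(550,435),'jar_tiny':(548,312),'jar_large':(435,373),'jar_small':(416,109)}.items():
    z,ro,ri=H[n]; print(n,*map(float,fit([w],x,y,[(ro,z),(ri,z)],8)),'|',*map(float,fit([w,t],x,y,[(ro,z),(ri,z)],8)))
for im in (w,t):
  for r,z in ((20,92),(24,69),(28,46),(32,23)): print(r,*map(float,fit([im],430,248,[(r,z)],5)))
E
```

```text
jar_medium 549.0 436.0 117.5 | 550.0 437.0 263.0
jar_tiny 548.0 314.0 83.6 | 548.0 314.0 227.5
jar_large 435.0 374.0 141.6 | 435.0 374.0 289.7
jar_small 417.0 111.0 117.4 | 417.0 111.0 149.2
20 427.0 248.0 85.9
24 429.0 248.0 71.1
28 425.0 249.0 71.9
32 431.0 248.0 79.1
20 431.0 253.0 81.1
24 429.0 253.0 75.7
28 426.0 252.0 96.2
32 432.0 248.0 75.7
```

```bash
python3 -m jog '{"claw":[0.7,0.7,0.7,0.7,0.7],"xyz":[[0.01,0.035,0.36],[0.01,0,0.36],[0,0,0.2],[0,0,0],[0,0,0]],"twist":[[0,0,-0.003],[0,0,0],[0,0,0],[0,0,0],[0,0,0]]}'
```

```text
clock: 3.48
eef_pos: [428.3, 253.1, 140.0]
tool_rot: [3.141, 0.001, -3.131]
force: [0.0, 0.6, 0.4]
width: 60.1
gripper_force: 0.0
```

```bash
python3 - <<'E'
from h import *
s=readout.read_state();print(s['eef_pos'],s['tool_rot'])
w=cam('wrist')
v=w['color'][:,:,::-1].copy()
for r,z in ((20,92),(24,69),(28,46),(32,23)):
    x,y,c=fit([w],430,248,[(r,z)],7);print(r,x,y,c)
    q=proj(w,np.c_[x+r*np.cos(T),y+r*np.sin(T),0*T+z]); cv2.polylines(v,[q.round().astype(int)],1,(0,0,255),1)
cv2.imwrite('pics/w1.png',v)
E
```

```text
[428.27137395 253.06965984 140.02067879] [ 3.14055329e+00  9.04526320e-04 -3.13124515e+00]
20 428.0 248.0 71.5
24 436.0 249.0 61.9
28 424.0 249.0 64.9
32 431.0 247.0 71.9
```

View pics/w1.png

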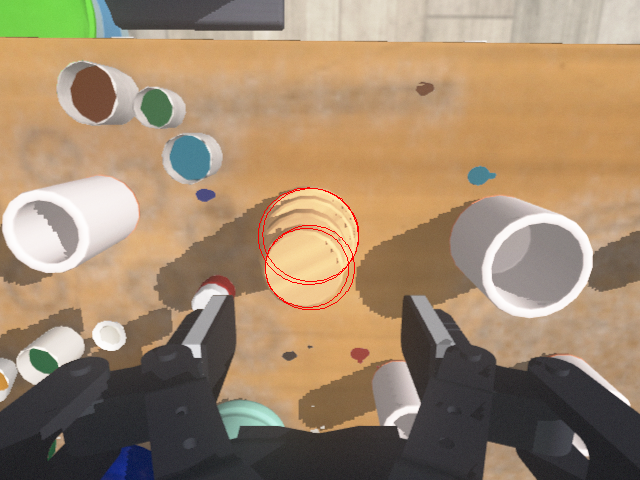

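```bash
python3 -m jog '{"claw":[0.7,0.7,0.7,0.7],"xyz":[[-0.005,-0.05,0.25],[0,0,0.25],[0,0,0.17],[0,0,0]],"twist":[[0,0,0.003],[0,0,0],[0,0,0],[0,0,0]]}'; python3 - <<'E'
from h import *
t=cam('top')
print('red pot',ray(t,422,262,35),ray(t,426,312,40))
E
```

```text
clock: 4.03
eef_pos: [428.6, 247.0, 72.3]
tool_rot: [-3.141, -0.001, 3.141]
force: [-0.4, -0.2, -0.3]
width: 60.0
gripper_force: 0.0
red pot [478.62428253 181.84127798  35.        ] [380.31870828 176.13892076  40.        ]
```

```bash
python3 -m jog '{"claw":[0,0,0,0],"xyz":[[0,0,0],[0,0,0],[0,0,0],[0,0,0]],"twist":[[0,0,0],[0,0,0],[0,0,0],[0,0,0]]}'
```

```text
clock: 4.58
eef_pos: [429.6, 246.9, 73.7]
tool_rot: [3.141, 0.002, 3.14]
force: [-0.1, -1.0, 5.1]
width: 37.6
gripper_force: 59.4
```

```bash
python3 -m jog '{"claw":[0,0,0,0,0],"xyz":[[0,0,-0.05],[0,0,-0.2],[0,0,-0.4],[0,0,0],[0,0,0]],"twist":[[0,0,0],[0,0,0],[0,0,0],[0,0,0],[0,0,0]]}'; python3 - <<'E'
from h import *
s=readout.read_state();print(s['eef_pos'],s['tool_rot'])
w=cam('wrist');cv2.imwrite('pics/w2.png',w['color'][:,:,::-1])
u=cam('side');q=proj(u,[430,248,110])[0].astype(int)
cv2.imwrite('pics/s2.png',cv2.resize(u['color'][q[1]-50:q[1]+50,q[0]-60:q[0]+60,::-1],(720,600),interpolation=cv2.INTER_CUBIC))
E
```

```text
clock: 5.2
eef_pos: [428.6, 246.8, 137.5]
tool_rot: [3.141, 0.0, 3.141]
force: [-0.1, 0.8, -1.2]
width: 37.9
gripper_force: 60.2
[428.63346603 246.80239734 137.47138851] [3.14134839e+00 2.39255481e-04 3.14087164e+00]
```

View pics/w2.png

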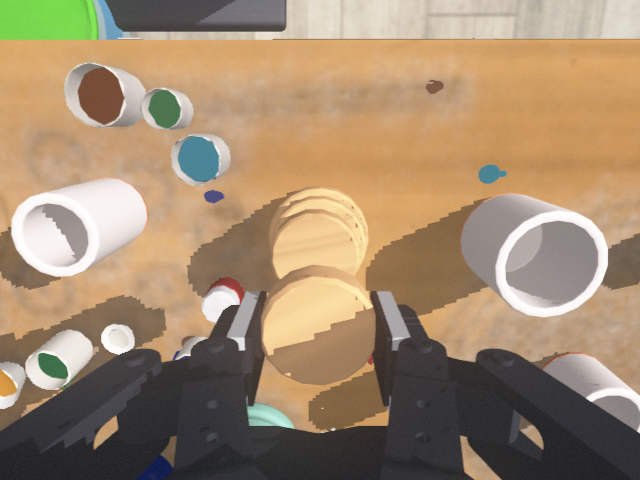

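View pics/s2.png

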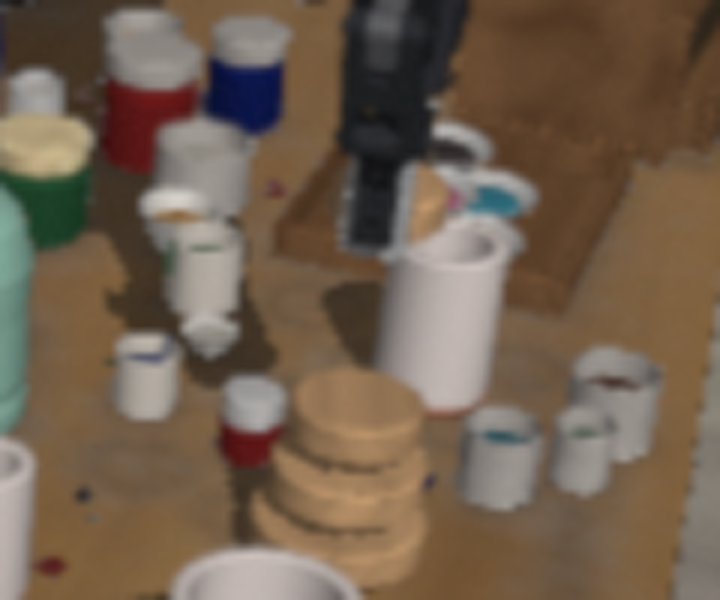

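The tiny lid is held at wrist px (320,325), and the remaining stack stands undisturbed. I'll measure where the held disc sits relative to the tool.

```bash
cat >> h.py <<'E'
def held(r,ztop):
    s=readout.read_state(); w=cam('wrist'); e=s['eef_pos']
    f=lambda p:-score(w,p[0],p[1],[(r,p[2])])
    b=min((minimize(f,[e[0]+dx,e[1]+dy,ztop+dz],method='Nelder-Mead') for dx in(-8,-3,2) for dy in (-1,1) for dz in (-3,0,3)),key=lambda m:m.fun)
    g=fit([w],e[0],e[1],[(r,ztop)],12)
    print('tcp',e.round(1),'clock',s['clock'],'| free rel',(b.x-e).round(1),round(-b.fun,1),'| fixed z rel',round(g[0]-e[0],1),round(g[1]-e[1],1),g[2])
    return w
E
python3 - <<'E'
from h import *
w=held(20,156.5)
q=np.array([[262,325],[378,325],[320,266],[320,384]])
for u,v in q: print(ray(w,u,v,156.5).round(1))
E
```

```text
tcp [428.2 246.5 136.7] clock 5.3 | free rel [ 0.7  0.6 14.3] 109.6 | fixed z rel -2.0 3.0 81.5
[423.3 229.  156.5]
[423.3 266.3 156.5]
[403.3 247.6 156.5]
[445.  247.6 156.5]
```

```bash
python3 -m jog '{"claw":[0,0,0,0,0],"xyz":[[-0.4,0.22,0],[-0.4,0.22,0],[-0.39,0.23,0.3],[0,0,0.2],[0,0,0]],"twist":[[0,0,0],[0,0,0],[0,0,0],[0,0,0],[0,0,0]]}';  python3 - <<'E'
from h import *
w=held(20,105)
cv2.imwrite('pics/w3.png',w['color'][:,:,::-1])
s=cam('side');t=cam('top')
print(fit([s],548,312,[(19,58),(13,58)],8),fit([t],548,312,[(19,58),(13,58)],8))
E
```

```text
clock: 5.98
eef_pos: [545.9, 312.6, 84.3]
tool_rot: [-3.138, -0.005, 3.141]
force: [-0.2, -0.0, -0.9]
width: 37.6
gripper_force: 60.2
tcp [545.9 312.6  84.3] clock 5.975 | free rel [ 0.9  0.7 13.7] 102.4 | fixed z rel -2.0 3.0 67.5
(np.float64(550.0), np.float64(316.0), np.float64(98.0)) (np.float64(545.0), np.float64(320.0), np.float64(91.9))
```

View pics/w3.png

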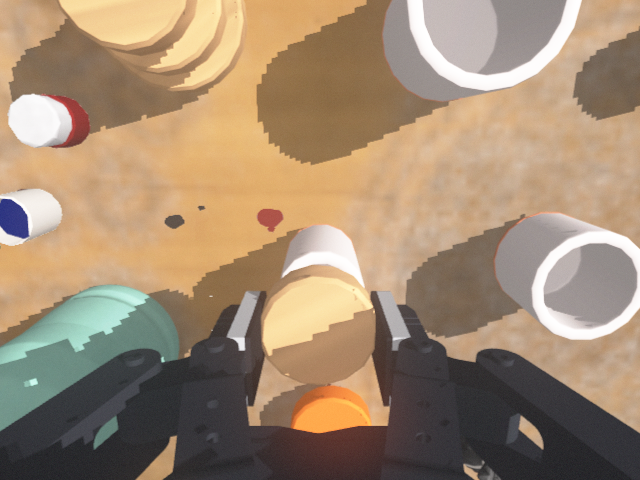

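```bash
python3 -m jog '{"claw":[0,0,0,0],"xyz":[[-0.01,0.007,0.06],[0,0,0.06],[0,0,0.06],[0,0,0]],"twist":[[0,0.001,0],[0,0,0],[0,0,0],[0,0,0]]}'; python3 -m jog '{"claw":[0,0,0],"xyz":[[0,0,0.03],[0,0,0],[0,0,0]],"twist":[[0,0,0],[0,0,0],[0,0,0]]}'
```

```text
clock: 6.62
eef_pos: [548.3, 314.1, 68.7]
tool_rot: [-3.141, -0.004, 3.141]
force: [0.3, 0.2, 0.0]
width: 37.4
gripper_force: 60.2
clock: 7.0
eef_pos: [548.8, 314.5, 66.4]
tool_rot: [3.141, -0.003, 3.141]
force: [0.3, 0.5, -0.7]
width: 37.5
gripper_force: 60.2
```

```bash
python3 -m jog '{"claw":[0,0,0,0],"xyz":[[0.012,-0.008,0.02],[0,0,0.02],[0,0,0.02],[0,0,0]],"twist":[[0,0.001,0],[0,0,0],[0,0,0],[0,0,0]]}'; python3 -m jog '{"claw":[0,0,0],"xyz":[[0,0,0.02],[0,0,0],[0,0,0]],"twist":[[0,0,0],[0,0,0],[0,0,0]]}'
```

```text
clock: 7.5
eef_pos: [547.4, 313.5, 60.0]
tool_rot: [-3.141, -0.007, 3.141]
force: [0.4, 0.5, -0.3]
width: 37.2
gripper_force: 60.2
clock: 7.88
eef_pos: [547.6, 313.7, 58.3]
tool_rot: [3.142, -0.006, 3.141]
force: [0.7, 0.4, -0.7]
width: 37.7
gripper_force: 60.2
```

```bash
python3 -m jog '{"claw":[0,0,0],"xyz":[[0,0,0.02],[0,0,0],[0,0,0]],"twist":[[0,-0.001,0],[0,0,0],[0,0,0]]}';python3 -m jog '{"claw":[0,0,0],"xyz":[[0,0,0.02],[0,0,0],[0,0,0]],"twist":[[0,-0.001,0],[0,0,0],[0,0,0]]}'
```

```text
clock: 8.25
eef_pos: [547.6, 313.6, 56.3]
tool_rot: [3.142, -0.003, 3.141]
force: [1.0, 0.6, -1.5]
width: 37.5
gripper_force: 60.2
clock: 8.62
eef_pos: [547.6, 313.6, 54.3]
tool_rot: [-3.142, 0.0, 3.141]
force: [0.5, 0.8, -1.1]
width: 37.7
gripper_force: 60.2
```

```bash
python3 -m jog '{"claw":[0,0,0],"xyz":[[0,0,0.015],[0,0,0],[0,0,0]],"twist":[[0,0,0],[0,0,0],[0,0,0]]}';python3 -m jog '{"claw":[0,0,0],"xyz":[[0,0,0.015],[0,0,0],[0,0,0]],"twist":[[0,0,0],[0,0,0],[0,0,0]]}'
```

```text
clock: 9.0
eef_pos: [547.9, 314.3, 54.0]
tool_rot: [3.14, 0.001, 3.141]
force: [-0.1, 0.6, 5.8]
width: 37.6
gripper_force: 60.9
clock: 9.38
eef_pos: [548.3, 314.9, 53.8]
tool_rot: [3.139, 0.002, 3.141]
force: [-1.9, -0.4, 13.8]
width: 37.7
gripper_force: 61.7
```

```bash
python3 -m jog '{"claw":[0,0,0.65,0.65,0.65,0.65,0.65],"xyz":[[0,0,-0.02],[0,0,0],[0,0,0],[0,0,0],[0,0,-0.3],[0,0,-0.5],[0,0,0]],"twist":[[0,0,0],[0,0,0],[0,0,0],[0,0,0],[0,0,0],[0,0,0],[0,0,0]]}'; python3 - <<'E'
from h import *
w=cam('wrist');print(readout.read_state()['eef_pos'])
print(fit([w],548,314,[(20,72)],8),fit([w],548,314,[(20,72),(20,58)],8))
cv2.imwrite('pics/w4.png',w['color'][:,:,::-1])
E
```

```text
clock: 10.25
eef_pos: [550.0, 315.0, 136.9]
tool_rot: [3.138, 0.006, 3.141]
force: [-0.1, -0.8, -0.4]
width: 55.6
gripper_force: 0.0
[548.47644019 314.14092358 134.80342881]
(np.float64(545.0), np.float64(315.0), np.float64(85.9)) (np.float64(550.0), np.float64(315.0), np.float64(71.9))
```

View pics/w4.png

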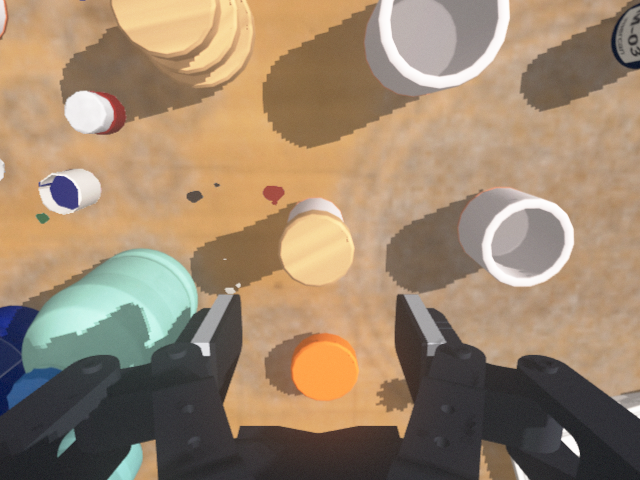

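Lid_tiny sits flat on jar_tiny at (317,248), and nothing else has moved. I'll go back to the stack for lid_small.

```bash
python3 -m jog '{"claw":[0.75,0.75,0.75,0.75,0.75,0.75],"xyz":[[0.29,-0.165,0],[0.29,-0.165,0],[0.29,-0.165,0],[0.315,-0.165,0],[0,0,0],[0,0,0]],"twist":[[0,0,0],[0,0,0],[0,0,0],[0,0,0],[0,0,0],[0,0,0]]}'; python3 - <<'E'
from h import *
print(readout.read_state()['eef_pos'])
w=cam('wrist');s=cam('side');t=cam('top')
for n,i in (('w',[w]),('s',[s]),('ws',[w,s])): print(n,*[tuple(map(float,fit(i,430,248,[k],8))) for k in((24,69),(28,46),(32,23))])
v=w['color'][:,:,::-1].copy()
q=proj(w,[430,248,69])[0].astype(int);print(q)
cv2.imwrite('pics/w5.png',cv2.resize(v[q[1]-100:q[1]+60,q[0]-100:q[0]+100],(800,640))[:600])
E
```

```text
clock: 11.05
eef_pos: [429.4, 248.0, 132.8]
tool_rot: [3.142, -0.0, 3.141]
force: [-0.1, 1.1, 0.5]
width: 64.1
gripper_force: 0.0
[429.4090538  247.96950016 132.75622093]
w (427.0, 246.0, 81.9) (436.0, 249.0, 73.2) (431.0, 247.0, 69.5)
s (428.0, 244.0, 78.5) (429.0, 249.0, 74.2) (430.0, 250.0, 89.1)
ws (427.0, 246.0, 159.6) (430.0, 247.0, 137.7) (431.0, 247.0, 154.0)
[317 260]
```

View pics/w5.png

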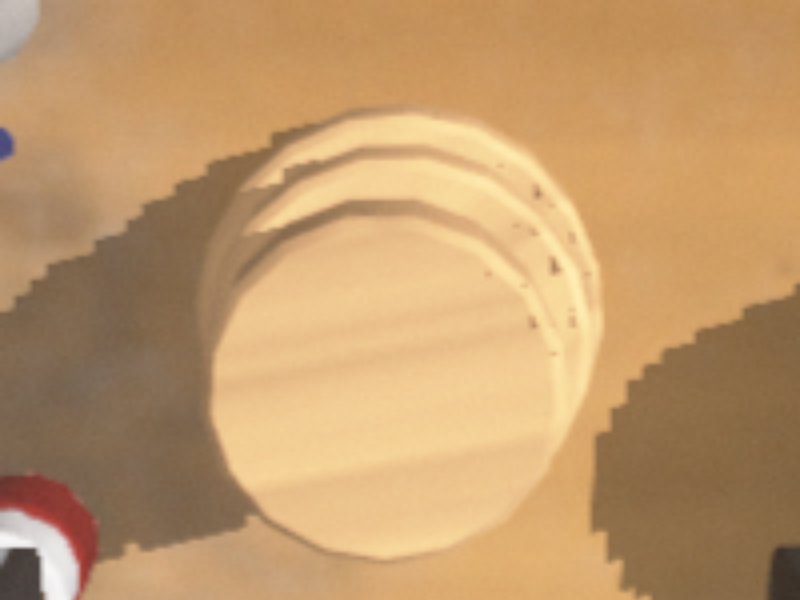

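In the crop, lid_small's face is centred at (388,387), which is wrist px (314,257) and about (428.5, 246.5) mm. The other two lids are stacked under it. I'll descend and grip.

```bash
python3 -m jog '{"claw":[0.7,0.7,0.7,0.7,0.7],"xyz":[[0.008,-0.015,0.3],[0,0,0.3],[0,0,0.225],[0,0,0],[0,0,0]],"twist":[[0,0,0],[0,0,0],[0,0,0],[0,0,0],[0,0,0]]}'
```

```text
clock: 11.82
eef_pos: [428.8, 246.6, 51.2]
tool_rot: [3.141, 0.001, 3.141]
force: [-0.2, 0.7, 0.2]
width: 59.8
gripper_force: 0.0
```

```bash
python3 -m jog '{"claw":[0,0,0,0,0],"xyz":[[0,0,0.01],[0,0,0],[0,0,0],[0,0,0],[0,0,0]],"twist":[[0,0,0],[0,0,0],[0,0,0],[0,0,0],[0,0,0]]}';python3 -m jog '{"claw":[0,0,0,0,0],"xyz":[[0,0,-0.05],[0,0,-0.2],[0,0,-0.4],[0,0,-0.2],[0,0,0]],"twist":[[0,0,0],[0,0,0],[0,0,0],[0,0,0],[0,0,0]]}';python3 - <<'E'
from h import *
held(24,134.5+14)
E
```

```text
clock: 12.45
eef_pos: [429.1, 246.3, 51.3]
tool_rot: [3.141, 0.002, 3.14]
force: [-0.3, -1.7, 6.5]
width: 46.0
gripper_force: 60.2
clock: 13.08
eef_pos: [429.3, 247.0, 136.6]
tool_rot: [3.139, 0.004, 3.141]
force: [-1.2, -0.5, -0.6]
width: 45.3
gripper_force: 61.5
tcp [429.3 247.  136.6] clock 13.075 | free rel [ 1.4  0.5 13.5] 98.5 | fixed z rel 2.0 1.0 82.9
```

```bash
python3 -m jog '{"claw":[0,0,0,0,0,0,0],"xyz":[[0.034,-0.341,0],[0.034,-0.341,0],[0.034,-0.341,0],[0.035,-0.342,0.2],[0,0,0.25],[0,0,0],[0,0,0]],"twist":[[0,0,0],[0,0,0],[0,0,0],[0,0,0],[0,0,0],[0,0,0],[0,0,0]]}';python3 - <<'E'
from h import *
w=held(24,91+18)
cv2.imwrite('pics/w6.png',w['color'][:,:,::-1])
E
```

```text
clock: 14.0
eef_pos: [414.3, 110.2, 89.8]
tool_rot: [3.141, -0.001, -3.142]
force: [-0.3, 0.5, 0.5]
width: 45.9
gripper_force: 61.6
tcp [414.3 110.2  89.8] clock 14.0 | free rel [ 1.4  0.5 13.9] 114.8 | fixed z rel -4.0 2.0 75.2
```

View pics/w6.png

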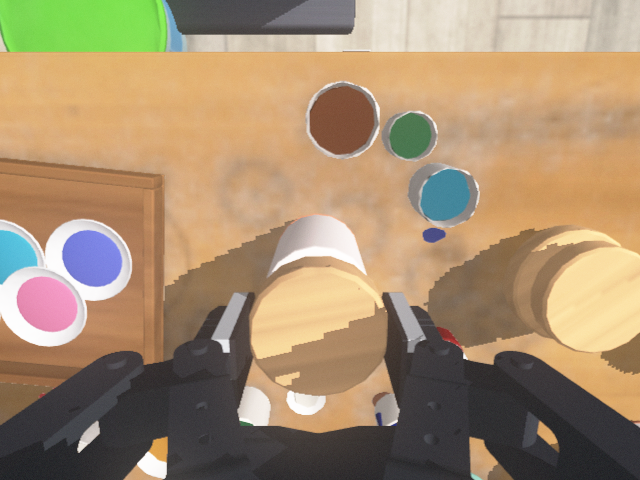

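The lid is over jar_small at (318,325), with the jar wall showing centred at column 318 behind it. I'll descend.

```bash
python3 -m jog '{"claw":[0,0,0,0],"xyz":[[-0.008,0.002,0.05],[0,0,0.06],[0,0,0.02],[0,0,0]],"twist":[[0,0,0],[0,0,0],[0,0,0],[0,0,0]]}';python3 -m jog '{"claw":[0,0,0],"xyz":[[0,0,0.01],[0,0,0.01],[0,0,0]],"twist":[[0,0,0],[0,0,0],[0,0,0]]}'
```

```text
clock: 14.55
eef_pos: [415.0, 109.9, 76.6]
tool_rot: [-3.141, -0.001, 3.141]
force: [0.5, -0.1, -0.5]
width: 45.6
gripper_force: 61.6
clock: 14.92
eef_pos: [415.1, 109.9, 74.8]
tool_rot: [-3.142, -0.0, 3.141]
force: [-0.2, -0.3, -1.2]
width: 46.1
gripper_force: 61.6
```

Shift by +0.6 mm in x and y, then continue down.

```bash
python3 -m jog '{"claw":[0,0,0,0],"xyz":[[-0.006,0.006,0.02],[0,0,0.02],[0,0,0],[0,0,0]],"twist":[[0,0,0],[0,0,0],[0,0,0],[0,0,0]]}';python3 -m jog '{"claw":[0,0,0,0],"xyz":[[0,0,0.015],[0,0,0.015],[0,0,0],[0,0,0]],"twist":[[0,0,0],[0,0,0],[0,0,0],[0,0,0]]}';python3 -m jog '{"claw":[0,0,0],"xyz":[[0,0,0.015],[0,0,0],[0,0,0]],"twist":[[0,0,0],[0,0,0],[0,0,0]]}'
```

```text
clock: 15.42
eef_pos: [415.7, 110.5, 70.8]
tool_rot: [-3.142, -0.0, 3.141]
force: [0.1, -0.7, -0.7]
width: 45.7
gripper_force: 61.6
clock: 15.92
eef_pos: [415.7, 110.5, 67.8]
tool_rot: [-3.142, -0.0, 3.141]
force: [0.4, -0.2, -0.8]
width: 45.4
gripper_force: 61.6
clock: 16.3
eef_pos: [415.9, 110.6, 66.5]
tool_rot: [3.141, 0.0, 3.141]
force: [0.0, 0.4, 4.4]
width: 45.3
gripper_force: 61.9
```

```bash
python3 -m jog '{"claw":[0,0,0.72,0.72,0.72,0.72,0.72,0.72],"xyz":[[0,0,0.005],[0,0,-0.005],[0,0,0],[0,0,0],[0,0,-0.3],[0,0,-0.5],[0,0,0],[0,0,0]],"twist":[[0,0,0],[0,0,0],[0,0,0],[0,0,0],[0,0,0],[0,0,0],[0,0,0],[0,0,0]]}'; python3 -m jog '{"claw":[0.78,0.78,0.78,0.78,0.78,0.78],"xyz":[[-0.035,0.341,0],[-0.035,0.341,0],[-0.035,0.341,0],[-0.035,0.342,0],[0,0,0],[0,0,0]],"twist":[[0,0,0],[0,0,0],[0,0,0],[0,0,0],[0,0,0],[0,0,0]]}'; python3 - <<'E'
from h import *
print(readout.read_state()['eef_pos'])
w=cam('wrist');s=cam('side')
for n,i in (('w',[w]),('s',[s]),('ws',[w,s])): print(n,*[tuple(map(float,fit(i,430,248,[k],8))) for k in((28,46),(32,23))])
cv2.imwrite('pics/w7.png',w['color'][:,:,::-1])
E
```

```text
clock: 17.3
eef_pos: [415.5, 110.4, 146.1]
tool_rot: [-3.142, -0.0, 3.141]
force: [0.2, -0.2, 1.3]
width: 61.4
gripper_force: 0.0
clock: 18.05
eef_pos: [428.9, 245.7, 145.0]
tool_rot: [-3.139, -0.003, 3.141]
force: [1.0, -0.7, -0.3]
width: 66.3
gripper_force: 0.0
[428.87247516 245.7330393  145.01666861]
w (428.0, 248.0, 95.6) (432.0, 247.0, 92.0)
s (429.0, 248.0, 86.9) (430.0, 251.0, 77.7)
ws (428.0, 248.0, 179.4) (432.0, 247.0, 162.8)
```

View pics/w7.png

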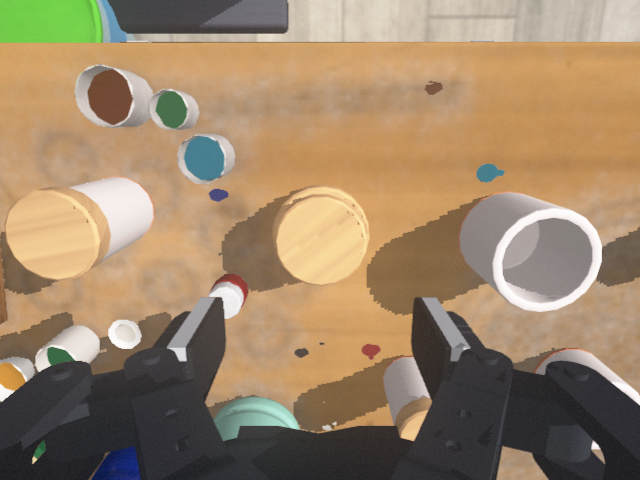

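Lid_small sits flat on jar_small at (55,235). Lid_medium is now on top of the stack at (321,236), about (428.5, 248) mm. I'll go down for it.

```bash
python3 -m jog '{"claw":[0.78,0.78,0.78,0.78,0.78,0.78],"xyz":[[0,0.018,0.35],[0,0,0.4],[0,0,0.3],[0,0,0.11],[0,0,0],[0,0,0]],"twist":[[0,0,0],[0,0,0],[0,0,0],[0,0,0],[0,0,0],[0,0,0]]}'
```

```text
clock: 18.9
eef_pos: [430.6, 249.0, 31.3]
tool_rot: [3.141, 0.002, 3.14]
force: [0.1, -0.6, 0.4]
width: 66.5
gripper_force: 0.0
```

```bash
python3 -m jog '{"claw":[0,0,0,0,0],"xyz":[[0.012,-0.01,0.025],[0,0,0],[0,0,0],[0,0,0],[0,0,0]],"twist":[[0,0,0],[0,0,0],[0,0,0],[0,0,0],[0,0,0]]}';python3 -m jog '{"claw":[0,0,0,0,0,0],"xyz":[[0,0,-0.05],[0,0,-0.2],[0,0,-0.4],[0,0,-0.4],[0,0,0],[0,0,0]],"twist":[[0,0,0],[0,0,0],[0,0,0],[0,0,0],[0,0,0],[0,0,0]]}';python3 - <<'E'
from h import *
held(28,134+14)
E
```

```text
clock: 19.52
eef_pos: [430.1, 248.7, 30.3]
tool_rot: [3.139, 0.004, 3.141]
force: [-1.8, -1.0, 17.0]
width: 53.6
gripper_force: 59.7
clock: 20.27
eef_pos: [428.3, 247.6, 132.8]
tool_rot: [-3.142, -0.0, 3.141]
force: [-0.3, 1.5, -0.6]
width: 53.6
gripper_force: 63.1
tcp [428.3 247.6 132.8] clock 20.275 | free rel [ 0.8  0.5 11.7] 100.1 | fixed z rel -1.0 2.0 62.9
```

```bash
python3 -m jog '{"claw":[0,0,0,0,0,0,0,0,0],"xyz":[[-0.241,0.376,0],[-0.241,0.376,0],[-0.241,0.376,0],[-0.241,0.377,0],[-0.24,0.377,0.1],[0,0,0.3],[0,0,0.2],[0,0,0],[0,0,0]],"twist":[[0,0,0],[0,0,0],[0,0,0],[0,0,0],[0,0,0],[0,0,0],[0,0,0],[0,0,0],[0,0,0]]}';python3 - <<'E'
from h import *
w=held(28,72+14)
cv2.imwrite('pics/w8.png',w['color'][:,:,::-1])
E
```

```text
clock: 21.45
eef_pos: [549.6, 435.7, 73.3]
tool_rot: [3.141, 0.001, 3.14]
force: [1.1, 0.0, -0.8]
width: 53.4
gripper_force: 63.1
tcp [549.6 435.7  73.3] clock 21.45 | free rel [ 0.7  0.5 12. ] 101.0 | fixed z rel 0.0 1.0 81.1
```

View pics/w8.png

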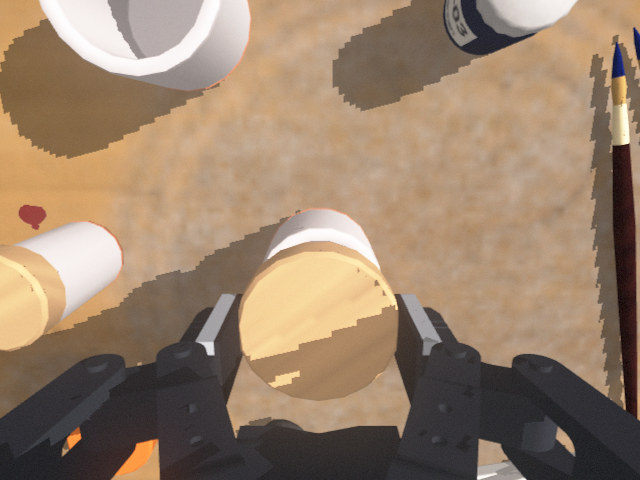

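The lid is over jar_medium at (318,322), and the jar is centred behind it at about column 322. I'll descend.

```bash
python3 -m jog '{"claw":[0,0,0,0],"xyz":[[0.006,0.002,0.06],[0,0,0.06],[0,0,0.03],[0,0,0]],"twist":[[0,0,0],[0,0,0],[0,0,0],[0,0,0]]}';python3 -m jog '{"claw":[0,0,0,0],"xyz":[[0,0,0.02],[0,0,0.02],[0,0,0],[0,0,0]],"twist":[[0,0,0],[0,0,0],[0,0,0],[0,0,0]]}'
```

```text
clock: 22.0
eef_pos: [548.4, 436.0, 57.4]
tool_rot: [-3.141, -0.001, 3.141]
force: [0.1, 0.3, 0.0]
width: 53.5
gripper_force: 63.1
clock: 22.5
eef_pos: [548.6, 436.2, 53.8]
tool_rot: [3.142, 0.0, 3.141]
force: [-0.3, 0.8, -0.7]
width: 53.7
gripper_force: 63.1
```

```bash
python3 -m jog '{"claw":[0,0,0,0],"xyz":[[0,0,0.02],[0,0,0.02],[0,0,0],[0,0,0]],"twist":[[0,0,0],[0,0,0],[0,0,0],[0,0,0]]}';python3 -m jog '{"claw":[0,0,0,0],"xyz":[[0,0,0.01],[0,0,0.01],[0,0,0],[0,0,0]],"twist":[[0,0,0],[0,0,0],[0,0,0],[0,0,0]]}';python3 -m jog '{"claw":[0,0,0],"xyz":[[0,0,0.012],[0,0,0],[0,0,0]],"twist":[[0,0,0],[0,0,0],[0,0,0]]}'
```

```text
clock: 23.0
eef_pos: [548.6, 436.1, 49.7]
tool_rot: [-3.142, -0.0, 3.141]
force: [0.4, -0.4, -1.1]
width: 53.2
gripper_force: 63.1
clock: 23.5
eef_pos: [548.7, 436.1, 47.8]
tool_rot: [3.142, 0.0, 3.141]
force: [0.9, -0.2, -0.3]
width: 53.1
gripper_force: 63.1
clock: 23.88
eef_pos: [548.7, 436.2, 46.6]
tool_rot: [3.141, 0.0, 3.141]
force: [0.7, 0.4, -0.1]
width: 53.7
gripper_force: 63.2
```

```bash
python3 -m jog '{"claw":[0,0,0],"xyz":[[0,0,0.01],[0,0,0],[0,0,0]],"twist":[[0,0,0],[0,0,0],[0,0,0]]}'
```

```text
clock: 24.25
eef_pos: [548.7, 436.3, 46.6]
tool_rot: [3.141, 0.0, 3.141]
force: [-1.7, -0.3, 6.0]
width: 53.6
gripper_force: 63.7
```

```bash
python3 -m jog '{"claw":[0,0.85,0.85,0.85,0.85,0.85,0.85],"xyz":[[0,0,-0.007],[0,0,0],[0,0,0],[0,0,-0.3],[0,0,-0.5],[0,0,-0.2],[0,0,0]],"twist":[[0,0,0],[0,0,0],[0,0,0],[0,0,0],[0,0,0],[0,0,0],[0,0,0]]}'; python3 -m jog '{"claw":[0.95,0.95,0.95,0.95,0.95,0.95,0.95],"xyz":[[0.236,-0.377,0],[0.236,-0.377,0],[0.236,-0.377,0],[0.236,-0.377,0],[0.236,-0.377,0],[0,0,0],[0,0,0]],"twist":[[0,0,0],[0,0,0],[0,0,0],[0,0,0],[0,0,0],[0,0,0],[0,0,0]]}'; python3 - <<'E'
from h import *
print(readout.read_state()['eef_pos'])
w=cam('wrist');s=cam('side')
for n,i in (('w',[w]),('s',[s]),('ws',[w,s])): print(n,tuple(map(float,fit(i,430,248,[(32,23)],10))))
z,ro,ri=H['jar_large'];print('jar_large',fit([w],435,374,[(ro,z),(ri,z)],8))
cv2.imwrite('pics/w9.png',w['color'][:,:,::-1])
E
```

```text
clock: 25.12
eef_pos: [549.3, 436.8, 147.7]
tool_rot: [3.14, 0.002, 3.141]
force: [-1.0, 0.5, 0.6]
width: 72.8
gripper_force: 0.0
clock: 26.0
eef_pos: [430.3, 248.0, 145.4]
tool_rot: [-3.141, -0.001, 3.141]
force: [-0.6, 0.2, 0.5]
width: 80.8
gripper_force: 0.0
[430.33337125 247.98551689 145.43308606]
w (431.0, 248.0, 94.8)
s (430.0, 248.0, 90.1)
ws (431.0, 248.0, 184.0)
jar_large (np.float64(436.0), np.float64(374.0), np.float64(129.3))
```

View pics/w9.png

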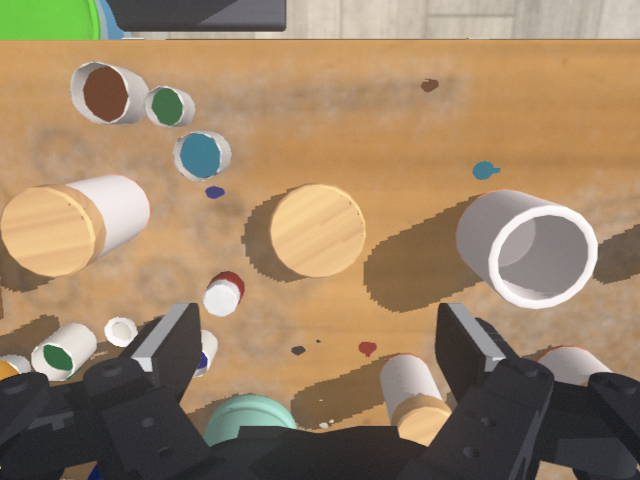

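Lid_large stands alone at (318,231), about (431, 248) mm. The path is clear, since the red pot at (225,292) lies beyond the finger line. I'll descend.

```bash
python3 -m jog '{"claw":[0.9,0.9,0.9,0.9,0.9,0.9,0.9],"xyz":[[0,0,0.4],[0,0,0.4],[0,0,0.35],[0,0,0.15],[0,0,0.06],[0,0,0],[0,0,0]],"twist":[[0,0,0],[0,0,0],[0,0,0],[0,0,0],[0,0,0],[0,0,0],[0,0,0]]}'
```

```text
clock: 26.98
eef_pos: [431.2, 248.2, 11.3]
tool_rot: [3.14, 0.002, 3.141]
force: [0.5, -0.3, 0.3]
width: 76.7
gripper_force: 0.0
```

```bash
python3 -m jog '{"claw":[0.9,0.9,0,0,0,0,0],"xyz":[[0.003,0,0.06],[0,0,0],[0,0,0],[0,0,0],[0,0,0],[0,0,0],[0,0,0]],"twist":[[0,0,0],[0,0,0],[0,0,0],[0,0,0],[0,0,0],[0,0,0],[0,0,0]]}';python3 -m jog '{"claw":[0,0,0,0,0,0],"xyz":[[0,0,-0.05],[0,0,-0.3],[0,0,-0.5],[0,0,-0.4],[0,0,0],[0,0,0]],"twist":[[0,0,0],[0,0,0],[0,0,0],[0,0,0],[0,0,0],[0,0,0]]}';python3 - <<'E'
from h import *
held(32,130+16)
E
```

```text
clock: 27.85
eef_pos: [430.2, 247.6, 4.9]
tool_rot: [3.142, 0.0, 3.141]
force: [-0.6, -0.5, 6.8]
width: 61.3
gripper_force: 64.5
clock: 28.6
eef_pos: [429.7, 247.5, 129.1]
tool_rot: [-3.141, -0.001, 3.141]
force: [0.7, -0.7, -0.3]
width: 61.3
gripper_force: 65.4
tcp [429.7 247.5 129.1] clock 28.6 | free rel [ 1.9  0.4 14.7] 97.6 | fixed z rel 1.0 1.0 71.8
```

```bash
python3 -m jog '{"claw":[0,0,0,0,0,0,0],"xyz":[[-0.01,0.315,0],[-0.01,0.315,0],[-0.01,0.315,0],[-0.01,0.315,0.1],[0,0,0.35],[0,0,0],[0,0,0]],"twist":[[0,0,0],[0,0,0],[0,0,0],[0,0,0],[0,0,0],[0,0,0],[0,0,0]]}';python3 - <<'E'
from h import *
w=held(32,84+15)
E
```

```text
clock: 29.52
eef_pos: [434.3, 373.0, 84.0]
tool_rot: [-3.14, -0.001, 3.14]
force: [0.2, 0.6, -0.3]
width: 61.2
gripper_force: 65.4
tcp [434.3 373.   84. ] clock 29.525 | free rel [ 1.8  0.4 14.8] 103.3 | fixed z rel 2.0 0.0 86.2
```

Lid at (436, 373.4) mm against the jar at (435.4, 374) mm. I'll trim and descend.

```bash
python3 -m jog '{"claw":[0,0,0,0],"xyz":[[0.004,0.004,0.05],[0,0,0.05],[0,0,0.04],[0,0,0]],"twist":[[0,0,0],[0,0,0],[0,0,0],[0,0,0]]}';python3 -m jog '{"claw":[0,0,0,0],"xyz":[[0,0,0.02],[0,0,0.02],[0,0,0],[0,0,0]],"twist":[[0,0,0],[0,0,0],[0,0,0],[0,0,0]]}'
```

```text
clock: 30.08
eef_pos: [433.6, 373.9, 70.0]
tool_rot: [-3.141, -0.001, 3.141]
force: [-0.2, -0.8, -1.2]
width: 61.2
gripper_force: 65.4
clock: 30.58
eef_pos: [433.9, 374.1, 66.3]
tool_rot: [3.142, 0.0, 3.141]
force: [0.4, -0.1, -0.8]
width: 61.2
gripper_force: 65.4
```

```bash
python3 -m jog '{"claw":[0,0,0,0],"xyz":[[0,0,0.015],[0,0,0.015],[0,0,0],[0,0,0]],"twist":[[0,0,0],[0,0,0],[0,0,0],[0,0,0]]}'
```

```text
clock: 31.08
eef_pos: [433.8, 374.1, 63.3]
tool_rot: [3.142, -0.0, 3.141]
force: [0.4, -0.2, -0.9]
width: 61.3
gripper_force: 65.4
```

```bash
python3 -m jog '{"claw":[0,0,0,0],"xyz":[[0,0,0.013],[0,0,0.012],[0,0,0],[0,0,0]],"twist":[[0,0,0],[0,0,0],[0,0,0],[0,0,0]]}';python3 -m jog '{"claw":[0,0,0],"xyz":[[0,0,0.012],[0,0,0],[0,0,0]],"twist":[[0,0,0],[0,0,0],[0,0,0]]}'
```

```text
clock: 31.58
eef_pos: [433.8, 374.1, 60.8]
tool_rot: [-3.142, -0.0, 3.141]
force: [0.3, 0.4, -0.5]
width: 61.1
gripper_force: 65.4
clock: 31.95
eef_pos: [434.0, 374.2, 60.0]
tool_rot: [3.141, 0.0, 3.141]
force: [-1.2, 0.1, 5.5]
width: 61.6
gripper_force: 66.1
```

Contact came at TCP z 60.0, and I expected 59.5, so the lid is seated. I'll release, rise and check.

```bash
python3 -m jog '{"claw":[0,0.95,0.95,0.95,0.95,0.95,0.95,0.95,0.95,0.95],"xyz":[[0,0,-0.005],[0,0,0],[0,0,0],[0,0,0],[0,0,-0.3],[0,0,-0.5],[0,0,-0.5],[0,-0.3,-0.1],[0,0,0],[0,0,0]],"twist":[[0,0,0],[0,0,0],[0,0,0],[0,0,0],[0,0,0],[0,0,0],[0,0,0],[0,0,0],[0,0,0],[0,0,0]]}'; python3 - <<'E'
from h import *
w=cam('wrist');s=cam('side')
a=cv2.resize(w['color'][:,:,::-1],(400,300)); b=cv2.resize(s['color'][170:350,280:460,::-1],(600,600),interpolation=cv2.INTER_CUBIC)
c=np.zeros((600,800,3),np.uint8);c[:500,300:]=cv2.resize(b,(500,500));c[:300,:300]=cv2.resize(a,(300,300));cv2.imwrite('pics/f.png',c)
E
```

```text
clock: 33.2
eef_pos: [433.6, 344.4, 199.9]
tool_rot: [3.141, -0.0, 3.141]
force: [1.2, 0.3, -0.6]
width: 81.0
gripper_force: 0.0
```

View pics/f.png

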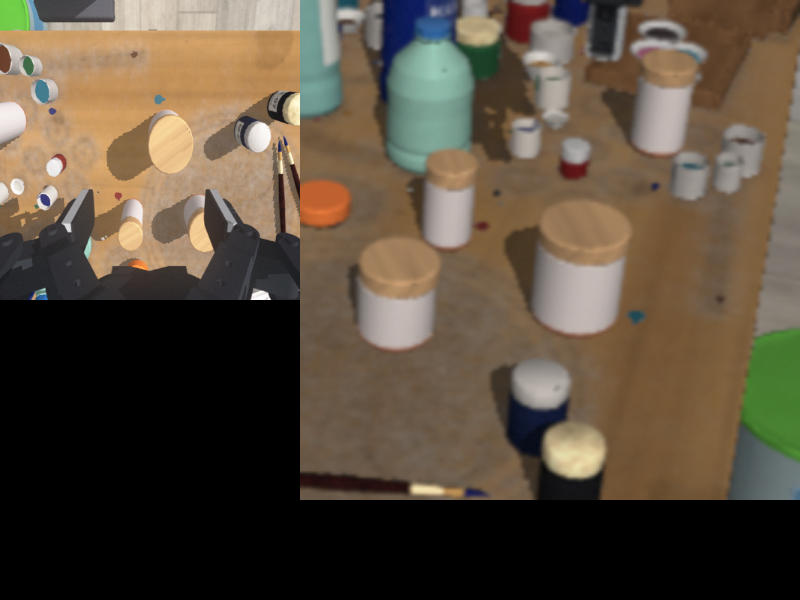

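In the final picture all four jars are capped with flat lids: tiny (450,200), small (663,105), medium (397,295) and large (580,265). The pigment jar at (540,400) stands where it was, and the gripper is clear of everything.

```bash
python3 -c "from cell import order; print(order.finish_job())"
```

```text
the job is handed in; nothing more can be done
None
```

All four lids are seated flat on their matching jars and the job is handed in at about 33 s; in the camera views the jars had not moved and the pigment jar stood where it was, but the black bag was out of frame in my last check picture (the arm never went near it).

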